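# Close the toe stop of a shoe length gauge with its feed knob

### The job

A finished shoe lies in the length gauge with its heel against the heel stop. Turn the feed knob on the gauge's carriage clockwise, following the carriage as it travels, until the toe pad rests gently against the tip of the shoe; then let go. Do not squeeze the shoe hard or shift it.

Things in the scene. Friction and masses are not known exactly. Their poses are not given: they have to be found in the camera images.
- feed_knob: Black bar knob, axis upright, on top of the carriage. Origin on its axis at its underside, 76 mm above the table, z up. On a 56 mm metal disc, 10 mm tall, a grip bar 52 mm long, 14 mm thick, 9 to 49 mm above the origin; x axis along the bar. Pinch the bar across its thickness about 36 mm above the origin. Takes 0.25 N m to turn; stays where left. 0.5 to 1.45 rad clockwise is needed, one grasp.
- carriage: Grey box 95 x 95 mm, top 72 mm above the table, that bears knob and pad. Origin: a point on the table under the knob's axis; x axis points away from the shoe. A rack drives it: each radian the knob turns clockwise (seen from above) moves carriage, knob and pad together 30 mm along -x, straight to the shoe, so the hand must travel along. It starts 0 to 8 mm from its back end; travel 57 mm.
- toe_pad: Upright black rubber pad 64 mm wide, 44 mm tall, on two pins before the carriage. Origin: centre of its face towards the shoe, 52 mm above the table; x axis points away from the shoe, to the carriage. The pad is sprung (0.4 N per mm) and yields up to 12 mm towards the carriage. Its free face is 85 mm from the knob's axis.
- shoe: Black lace-up shoe, 285 long, 102 wide, 103 mm tall, loose, about 0.4 kg, on the gauge's plywood bed (22 mm above the table), heel at the steel heel stop. Origin: foremost tip of the toe, at the underside of the sole; x axis points out of the toe to the pad, z up. The pad's position along this x is the gap: 14 to 38 mm at the start. Like shoes stand beside the gauge and play no part.

How it is judged:
On the way:
1. the gripper is on the feed knob while the toe pad comes within 12 mm of the shoe's tip (contact force between the fingers and feed_knob above 2 N and x of toe_pad in the frame of shoe below 0.012 m), for 0.2 s.
At the end, for the whole second after the job is handed in: The toe pad stands at the tip of the shoe, touching it or at most 6 mm short of it; the shoe still lies flat (within about 8 degrees) in the gauge, its tip within 15 mm of where it was; everything is at rest (x of toe_pad in the frame of shoe between -0.006 and 0.006 m and distance of shoe from where it was at the start of the episode below 0.015 m and angle between shoe's own z axis and vertical below 0.15 rad and linear speed of each of toe_pad, shoe below 0.01 m/s).
It fails at once if the shoe is squeezed hard by the toe pad (over 30 N) (contact force between toe_pad and shoe above 30 N).
It also fails if it takes over 32 s, if anything falls off the work surface, if the arm or the gripper's body presses on something with over 40 N, if the wrist force passes 120 N, or if a joint passes its speed limit or range.

### The arm

A 6-joint arm with a two-finger parallel gripper is mounted at the origin on the work surface. World frame = base frame: x ahead of the robot, y to its left, z up, the work surface at z = 0. Lengths are in m, angles in rad, forces in N, time in s.
With the tool pointing down it reaches from about 0.275 to 0.725 m from the base axis. Payload 5.6 kg.
Tool frame: the origin (TCP) lies at the very end of the fingers, on their centre line; the grasp point (between the pads) lies 19 mm behind it; z points along the fingers, y is the line along which they close (so a half turn about z gives the same grasp; the last joint's range is limited). The gripper opens to 85 mm and grips with 20 to 120 N. Pads are 22 mm wide; open, the fingers measure 114 mm over their backs; the gripper's body (76 mm by 85 mm) begins 54 mm behind the grasp point. The pads swing forward as they close: fully open they stand 13 mm farther back than shut.
Start: joints at [1.446, 0.255, 0.108, 0, -1.424, -0.285], TCP at [0.219, 0.504, 0.231] pointing down, gripper open.
Joint ranges: [-2.95, 2.95], [-1.21, 1.97], [-1.09, 1.5], [-2.87, 1.71], [-2.94, -0.07], [-3.05, 3.05]. Speed limits (rad/s): [2.57, 2.57, 3.14, 3.14, 3.14, 3.14].

### API

Orientations are given as a unit quaternion [w, x, y, z].
In Python, from station import ctrl gives the robot as it stands.
- The arm moves only by the tool move_arm, never from a script. Its argument "deltas" is a list that holds one entry, the list of rows, each a list of 6 numbers: the shift along the tool's x, y, z in mm, then the turn, a rotation vector about the tool's x, y, z in rad. A call has 1 to 5 rows; each row shifts and turns the commanded pose from where the row before left it, along the tool's axes as they then stand; what a row does not reach is not made up. A row lasts 1/10 s, in which the tool goes at most 50 mm and 8.59 degrees, less where a joint would pass 70% of its speed; a pose out of reach is approached as far as the arm can. A call is refused whole if a number of a shift passes 50 or a number of a turn 0.15, either way. A call with a gripper value outside its range is refused whole. "gripper" is the opening, from 0 (shut) to 1 (fully open), set as the call begins (left out, the last holds). The fingers move at their own pace and stop on an object; "squeeze" is the grip in N (left out, the last holds). Time passes only in rows, so rows that do not move let the fingers close. It gives the time, the measured TCP pose, the force, the opening and the grip force at its end, in the units of the state.
- ctrl.get_state(): the state, without advancing time (a new reading comes with each control period).
- ctrl.capture(name): name is "scene" or "side" or "wrist"; returns a dict with "frame" (384x512x3 uint8, red, green, blue), "intrinsics" (3x3 intrinsics, pixels), "dist" ([k1, k2, p1, p2, k3] as OpenCV has them; the pictures are not rectified), "rvec" (rotation vector, rad) and "tvec" (3), from world to camera coordinates, as OpenCV has them. Camera axes: x right, y down, z forward; pixel columns grow to the right and rows downward; lengths in m; the calibration is good to about 2 mm. A picture is of the moment at which its call begins. There is no depth.
- ctrl.sign_off(): hands the job in; it is judged then, once.
Trained networks look in the newest picture that a camera, given by its name, has taken for a name from the list of things; names that differ only in an ending like _2 or _b are one class to them, and where a whole thing is asked for, a point or a joint stands for the part that bears it (a point fixed in the world has none). Each returns a list of dicts, best first, with "p" (0 to 1); they miss things now and then, are a little off and sometimes report something else, mostly with a low value. They report only what shows in the picture. A call takes as long as a camera call.
- ctrl.trace(camera, target): "region" (384x512 bool, what is visible of it).
- ctrl.place_of(camera, target): "location" ([x, y, z] in m, in the coordinates of the camera as it stood for that picture, good to about 4 mm: a listed point, or the origin of a listed thing).
The state is a dict: "t": time; "joint_positions": joint angles; "joint_velocities": joint speeds; "joint_efforts": joint torques, N m; "position": TCP position; "tool_rot": TCP orientation; "contact_force": force on the tool from outside, world axes, zero at the start; "moment": the same for the moment, N m; "gripper_width": finger opening in m; "grasp_force": force on a finger pad.
Only numpy, scipy, OpenCV 4.12 (cv2) and the standard library are available. Lean on these libraries where they do the work, as an engineer would, in place of code of your own. Each camera call takes 0.05 s, during which the arm holds its last target. There are 200 camera calls.

## Working session

There is one attempt and no reset: what is moved stays moved. The work goes in short steps, Python scripts to look and compute and a tool call to move; the robot and the scene stay as the last step left them, time stands still between calls to the robot, and variables do not carry over. Pictures are saved under pics/ and viewed, at most 10 in all, crops included, and the job is handed in when it is done.

Besides the shell and the picture viewer there is one more tool, called in YAML: its name, and indented under it one key for each argument. move_arm: Moves the arm, as the interface text tells. Its arguments: {"type":"object","properties":{"deltas":{"type":"array"},"gripper":{"type":"number"},"squeeze":{"type":"number"}},"required":["deltas"]}

```bash
mkdir -p pics; cat > h.py <<'E'
import numpy as np, cv2
from station import ctrl
def world(c,p):
    R=cv2.Rodrigues(np.array(c['rvec'],float))[0]; return R.T@(np.array(p)-np.array(c['tvec']).ravel())
def places(cam,names):
    c=ctrl.capture(cam); out={}
    for n in names:
        for d in ctrl.place_of(cam,n)[:2]:
            print(cam,n,round(d['p'],2),world(c,d['location']).round(4))
    return c
def ray(c,uv,z):
    q=cv2.undistortPoints(np.array([[uv]],float),np.array(c['intrinsics']),np.array(c['dist']))[0,0]
    R=cv2.Rodrigues(np.array(c['rvec'],float))[0]; o=-R.T@np.array(c['tvec']).ravel(); d=R.T@np.array([*q,1]); return o+d*(z-o[2])/d[2]
E
python3 - <<'E'
from h import *
s=ctrl.get_state(); print(s['t'],s['position'],s['tool_rot'])
ims=[]
for cam in('scene','side','wrist'):
    c=places(cam,['feed_knob','toe_pad','shoe','carriage']); ims.append(c['frame'])
cv2.imwrite('pics/a.png',ims[0][:,:,::-1]); cv2.imwrite('pics/b.png',ims[1][:,:,::-1]);cv2.imwrite('pics/w.png',ims[2][:,:,::-1])
E
```

```text
0.0 [0.21887623 0.50403332 0.23039594] [ 9.34712063e-04  9.79074559e-01 -2.03499652e-01 -1.59330118e-04]
scene feed_knob 0.89 [ 0.5351 -0.2301  0.0775]
scene toe_pad 0.76 [ 0.5689 -0.1436  0.0486]
scene shoe 0.6 [ 0.5752 -0.1261  0.0257]
scene carriage 0.78 [ 0.5354 -0.2312 -0.0029]
side feed_knob 0.76 [ 0.5348 -0.2275  0.0744]
side toe_pad 0.9 [ 0.568  -0.15    0.0501]
side shoe 0.6 [ 0.5755 -0.1276  0.0218]
```

View pics/a.png

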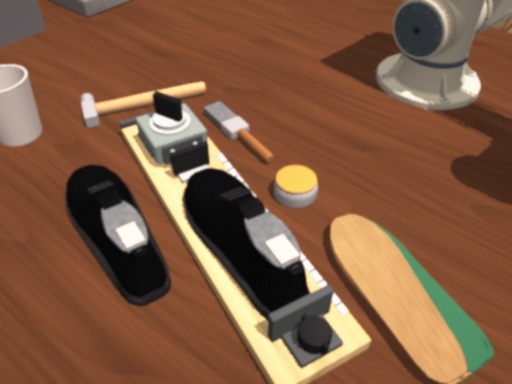

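View pics/w.png

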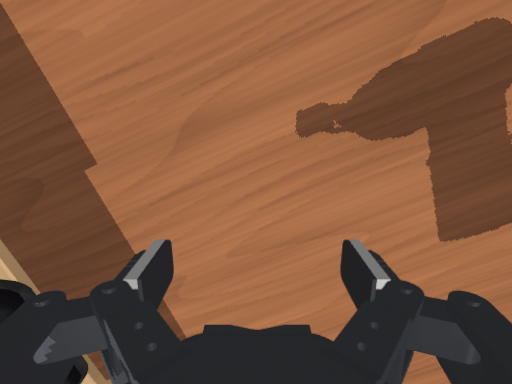

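The scene view shows the gauge running from the knob at (170,115) to the heel stop at (310,320), with the bar from about (155,95) to (181,105). The wrist view shows only the table. I'll move towards the knob and work out the bar angle on the way.

move_arm:
  deltas:
    - [[36,34,0,0,0,0],[36,34,0,0,0,0],[36,34,0,0,0,0],[36,34,0,0,0,0],[36,34,0,0,0,0]]

```text
t: 1.25
position: [0.3168, 0.275, 0.2315]
tool_rot: [-0.0, 0.979, -0.203, 0.0]
contact_force: [1.7, 0.6, -0.5]
gripper_width: 0.0853
grasp_force: 0.0
```

move_arm:
  deltas:
    - [[36,34,0,0,0,0],[36,34,0,0,0,0],[36,34,0,0,0,0],[36,34,0,0,0,0],[36,34,0,0,0,0]]

```text
t: 1.75
position: [0.4142, 0.0472, 0.2318]
tool_rot: [-0.0, 0.979, -0.203, 0.001]
contact_force: [1.9, 1.9, -0.2]
gripper_width: 0.0855
grasp_force: 0.0
```

```bash
python3 - <<'E'
from h import *
s=ctrl.get_state(); print(s['t'],s['position'],s['joint_positions'].round(2) if hasattr(s['joint_positions'],'round') else s['joint_positions'])
for cam in('scene','side'):
    c=ctrl.capture(cam); im=c['frame']
    p=cv2.projectPoints(np.array([[.535,-.229,.11]]),np.array(c['rvec'],float),np.array(c['tvec'],float),np.array(c['intrinsics']),np.array(c['dist']))[0].ravel(); print(cam,p)
    u,v=p.astype(int); u=min(max(u,40),471); v=max(min(v,343),40)
    cr=im[v-40:v+40,u-40:u+40,::-1]; cv2.imwrite(f'pics/z_{cam}.png',cv2.resize(cr,(400,400),interpolation=3))
    print(u-40,v-40)
a=cv2.imread('pics/z_scene.png');b=cv2.imread('pics/z_side.png');cv2.imwrite('pics/zz.png',np.hstack([a,b]))
E
```

```text
1.75 [0.41420632 0.04723474 0.23176914] [ 0.49 -0.01 -0.2   0.   -1.38  0.67]
scene [168.65393802 103.3489625 ]
128 63
side [281.22061922 316.24755798]
241 276
```

View pics/zz.png

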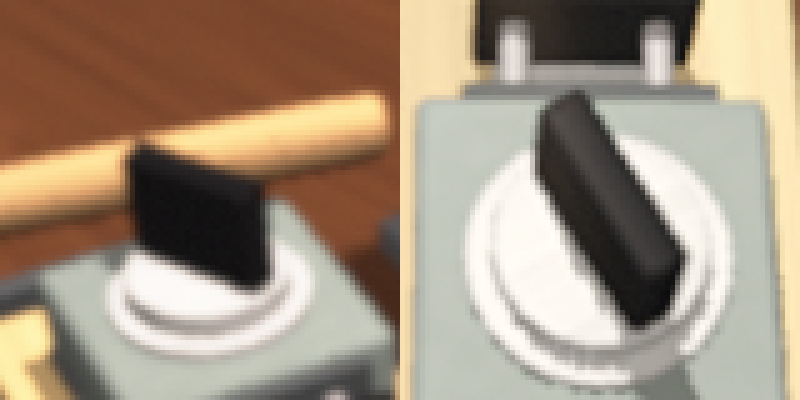

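The crops show the bar's top edge from (155,92) to (181,100) in the scene view. In the side view its top face runs from (274,294) to (294,327).

```bash
python3 - <<'E'
from h import *
for cam,a,b in(('scene',(155,92.4),(181,100)),('side',(274,294.4),(293.6,327))):
    c=ctrl.capture(cam); A=ray(c,a,.125);B=ray(c,b,.125); d=B-A
    print(cam,A,B,(A+B)/2,np.linalg.norm(d),np.degrees(np.arctan2(d[1],d[0])))
E
```

```text
scene [ 0.54182195 -0.2516781   0.125     ] [ 0.53007876 -0.20233189  0.125     ] [ 0.53595036 -0.22700499  0.125     ] 0.05072426815036662 103.38600197510053
side [ 0.5340845  -0.20515211  0.125     ] [ 0.54012366 -0.25186694  0.125     ] [ 0.53710408 -0.22850952  0.125     ] 0.04710358096178402 -82.63382708428922
```

move_arm:
  deltas:
    - [[36,34,0,0,0,0],[36,34,0,0,0,0],[36,34,0,0,0,0],[36,34,0,0,0,0],[36,33,0,0,0,0]]

```text
t: 2.45
position: [0.5127, -0.1776, 0.2315]
tool_rot: [-0.0, 0.979, -0.202, 0.0]
contact_force: [1.3, 1.3, 0.4]
gripper_width: 0.0856
grasp_force: 0.0
```

move_arm:
  deltas:
    - [[36,30,0,0,0,0],[6,4,0,0,0,0.14],[0,0,0,0,0,0.14],[0,0,0,0,0,0.14],[0,0,0,0,0,0.14]]

```text
t: 2.95
position: [0.5374, -0.2235, 0.2311]
tool_rot: [-0.0, 0.884, -0.468, -0.0]
contact_force: [0.7, 0.6, 0.4]
gripper_width: 0.0853
grasp_force: 0.0
```

move_arm:
  deltas:
    - [[0,0,0,0,0,0.14],[0,0,0,0,0,0.14],[0,0,0,0,0,0.14],[0,0,0,0,0,0.0],[0,0,0,0,0,0]]

```text
t: 3.45
position: [0.5371, -0.2241, 0.2313]
tool_rot: [-0.0, 0.77, -0.638, 0.0]
contact_force: [0.5, 0.4, 0.7]
gripper_width: 0.0857
grasp_force: 0.0
```

```bash
python3 - <<'E'
from h import *
from scipy.spatial.transform import Rotation as Ro
s=ctrl.get_state(); q=s['tool_rot']; print(s['t'],s['position'],np.round(s['joint_positions'],2)); print(Ro.from_quat([*q[1:],q[0]]).as_matrix().round(3))
c=places('wrist',['feed_knob','toe_pad','shoe'])
cv2.imwrite('pics/w2.png',c['frame'][:,:,::-1])
E
```

```text
3.45 [ 0.53707921 -0.22407874  0.23131366] [-0.13  0.32  0.2  -0.   -1.45  0.31]
[[ 0.186 -0.983  0.   ]
 [-0.983 -0.186  0.   ]
 [-0.    -0.    -1.   ]]
wrist feed_knob 0.63 [ 0.5336 -0.232   0.079 ]
wrist toe_pad 0.86 [ 0.5685 -0.1538  0.0526]
wrist shoe 0.65 [ 0.5724 -0.127   0.026 ]
wrist shoe 0.38 [ 0.5348 -0.2314 -0.0024]
```

View pics/w2.png

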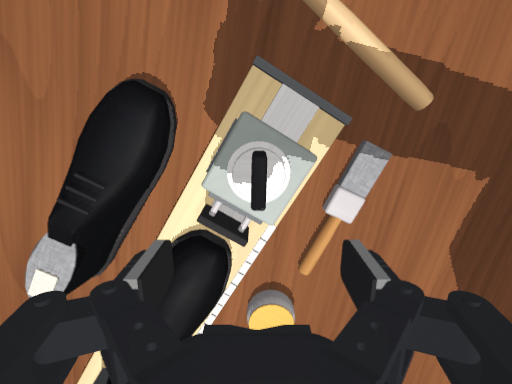

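The bar stands from (260,152) to (259,209), nearly vertical in the image and so aligned with the tool's x axis. The carriage edges run from (245,114) to (204,180), and the shoe tip is near (222,237).

```bash
python3 - <<'E'
from h import *
c=ctrl.capture('wrist')
A=ray(c,(260,151.5),.125);B=ray(c,(259,209),.125);d=A-B;print((A+B)/2,np.linalg.norm(d),np.degrees(np.arctan2(d[1],d[0])))
D=ray(c,(258.5,174),.086);print('disc',D)
g=cv2.cvtColor(c['frame'],cv2.COLOR_RGB2GRAY)
for a,b,z in(((245,114),(204,180),.072),((316,157),(270,224),.072),((350,122),(265,228),.022),((253,65),(160,239),.022)):
    A=ray(c,a,z);B=ray(c,b,z);d=B-A;print(A,B,np.degrees(np.arctan2(d[1],d[0])))
E
```

```text
[ 0.53587446 -0.23557794  0.125     ] 0.05327489765145268 -80.32420182890543
disc [ 0.5361263  -0.23346074  0.086     ]
[ 0.56058445 -0.2895943   0.072     ] [ 0.59275017 -0.21305121  0.072     ] 67.20637632441351
[ 0.47855944 -0.25981837  0.072     ] [ 0.51183033 -0.17548348  0.072     ] 68.47030692580138
[ 0.4367893  -0.30241619  0.022     ] [ 0.51103649 -0.14879465  0.022     ] 64.20494859300621
[ 0.56260956 -0.34325817  0.022     ] [ 0.6475816  -0.10724283  0.022     ] 70.19972306037413
```

move_arm:
  deltas:
    - [[8,3,30,0,0,0],[0,0,30,0,0,0],[0,0,30,0,0,0],[0,0,27,0,0,0],[0,0,20,0,0,0]]
  gripper: 0.6

```text
t: 4.2
position: [0.5342, -0.2337, 0.0923]
tool_rot: [0.0, 0.768, -0.64, -0.001]
contact_force: [0.6, -0.0, -0.1]
gripper_width: 0.0509
grasp_force: 0.0
```

move_arm:
  deltas:
    - [[0,0,0,0,0,0],[0,0,0,0,0,0],[0,0,0,0,0,0],[0,0,0,0,0,0],[0,0,0,0,0,0]]
  gripper: 0
  squeeze: 60

```text
t: 4.7
position: [0.5369, -0.2343, 0.0959]
tool_rot: [-0.001, 0.768, -0.64, 0.002]
contact_force: [5.8, -0.9, 0.5]
gripper_width: 0.013
grasp_force: 62.9
```

```bash
python3 - <<'E'
from h import *
s=ctrl.get_state(); print({k:np.round(v,3) for k,v in s.items() if k in('t','position','contact_force','moment','gripper_width','grasp_force','joint_positions')})
c=ctrl.capture('wrist')
cv2.imwrite('pics/w3.png',c['frame'][:,:,::-1])
E
```

```text
{'t': np.float64(4.7), 'joint_positions': array([-1.440e-01,  3.960e-01, -4.400e-02,  1.000e-03, -1.126e+00,
        3.250e-01]), 'position': array([ 0.537, -0.234,  0.096]), 'contact_force': array([ 5.753, -0.852,  0.494]), 'moment': array([-0.393, -1.522, -0.248]), 'grasp_force': np.float64(62.902), 'gripper_width': np.float64(0.013)}
```

View pics/w3.png

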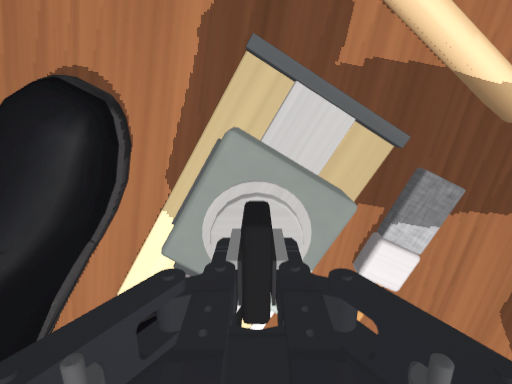

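move_arm:
  deltas:
    - [[-2.0,-1.3,0,0,0,0.08],[-2.1,-1.1,0,0,0,0.08],[-2.2,-1.0,0,0,0,0.08],[-2.3,-0.8,0,0,0,0.08],[-2.3,-0.6,0,0,0,0.08]]

```text
t: 5.25
position: [0.5398, -0.2231, 0.0958]
tool_rot: [-0.0, -0.625, 0.781, -0.001]
contact_force: [0.3, -0.2, 5.3]
gripper_width: 0.0129
grasp_force: 63.5
```

```bash
python3 - <<'E'
from h import *
s=ctrl.get_state(); print({k:np.round(v,3) for k,v in s.items() if k in('t','position','contact_force','moment','gripper_width','grasp_force')},np.degrees(2*np.arctan2(s['tool_rot'][2],s['tool_rot'][1])))
for cam in('scene','side'): places(cam,['toe_pad','shoe','feed_knob'])
E
```

```text
{'t': np.float64(5.25), 'position': array([ 0.54 , -0.223,  0.096]), 'contact_force': array([ 0.29 , -0.248,  5.27 ]), 'moment': array([0.117, 0.262, 0.237]), 'grasp_force': np.float64(63.467), 'gripper_width': np.float64(0.013)} 257.3341533451852
scene toe_pad 0.82 [ 0.5701 -0.1371  0.0464]
scene shoe 0.56 [ 0.5768 -0.1239  0.0243]
scene feed_knob 0.57 [ 0.5391 -0.2177  0.0776]
side feed_knob 0.69 [ 0.5399 -0.2167  0.0725]
```

move_arm:
  deltas:
    - [[-2.4,-0.4,0,0,0,0.08],[-2.4,-0.2,0,0,0,0.08],[-2.4,0,0,0,0,0.08],[-2.4,0.2,0,0,0,0.08],[-2.4,0.4,0,0,0,0.08]]

```text
t: 6.15
position: [0.5429, -0.2114, 0.0958]
tool_rot: [-0.001, -0.458, 0.889, 0.0]
contact_force: [-5.2, 3.2, 10.0]
gripper_width: 0.0131
grasp_force: 64.2
```

```bash
python3 - <<'E'
from h import *
s=ctrl.get_state(); print({k:np.round(v,3) for k,v in s.items() if k in('t','position','contact_force','moment','gripper_width','grasp_force')},np.degrees(2*np.arctan2(s['tool_rot'][2],s['tool_rot'][1])))
for cam in('scene','side'):
    c=places(cam,['toe_pad','shoe','feed_knob'])
    p=cv2.projectPoints(np.array([[.575,-.127,.05]]),np.array(c['rvec'],float),np.array(c['tvec'],float),np.array(c['intrinsics']),np.array(c['dist']))[0].ravel().astype(int)
    u=np.clip(p[0],40,471);v=np.clip(p[1],40,343);print(u,v); cv2.imwrite(f'pics/y_{cam}.png',cv2.resize(c['frame'][v-40:v+40,u-40:u+40,::-1],(400,400),interpolation=3))
cv2.imwrite('pics/yy.png',np.hstack([cv2.imread('pics/y_scene.png'),cv2.imread('pics/y_side.png')]))
E
```

```text
{'t': np.float64(6.15), 'position': array([ 0.543, -0.211,  0.096]), 'contact_force': array([-5.161,  3.19 , 10.014]), 'moment': array([1.185, 1.779, 0.283]), 'grasp_force': np.float64(64.164), 'gripper_width': np.float64(0.013)} 234.4810575490016
scene toe_pad 0.6 [ 0.576  -0.126   0.0496]
scene shoe 0.61 [ 0.5742 -0.1274  0.0243]
scene feed_knob 0.95 [ 0.5436 -0.2074  0.0821]
198 169
side feed_knob 0.95 [ 0.5418 -0.2066  0.0745]
277 261
```

View pics/yy.png

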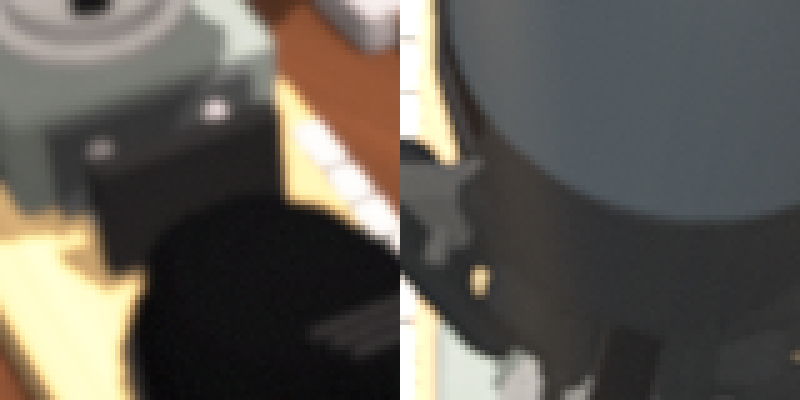

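The left crop shows the pad nearly at the toe cap, at about (200,165) in the full scene image. In the side view the arm hides the pad. About 2–3 mm of gap is left, so I'll feed about 6 mm more, since the spring takes up any excess.

move_arm:
  deltas:
    - [[-2.0,0.5,0,0,0,0.07],[-2.0,0.6,0,0,0,0.07],[-2.0,0.7,0,0,0,0.07],[0,0,0,0,0,0],[0,0,0,0,0,0]]

```text
t: 7.05
position: [0.5447, -0.205, 0.0958]
tool_rot: [-0.001, -0.363, 0.932, 0.001]
contact_force: [-6.5, 4.9, 10.8]
gripper_width: 0.0131
grasp_force: 64.6
```

```bash
python3 - <<'E'
from h import *
s=ctrl.get_state(); print({k:np.round(v,3) for k,v in s.items() if k in('t','position','contact_force','moment','gripper_width','grasp_force')},np.degrees(2*np.arctan2(s['tool_rot'][2],s['tool_rot'][1])))
c=places('scene',['toe_pad','shoe','feed_knob'])
c2=cv2.imread('pics/a.png')
cv2.imwrite('pics/x.png',np.hstack([cv2.resize(f[125:205,155:235],(400,400),interpolation=3) for f in(c2,c['frame'][:,:,::-1])])*1)
E
```

```text
{'t': np.float64(7.05), 'position': array([ 0.545, -0.205,  0.096]), 'contact_force': array([-6.461,  4.934, 10.779]), 'moment': array([ 2.006,  2.307, -0.138]), 'grasp_force': np.float64(64.593), 'gripper_width': np.float64(0.013)} 222.59065192611607
scene toe_pad 0.89 [ 0.575  -0.1204  0.0458]
scene shoe 0.88 [ 0.5743 -0.129   0.0246]
scene feed_knob 0.92 [ 0.5478 -0.2031  0.0797]
```

View pics/x.png

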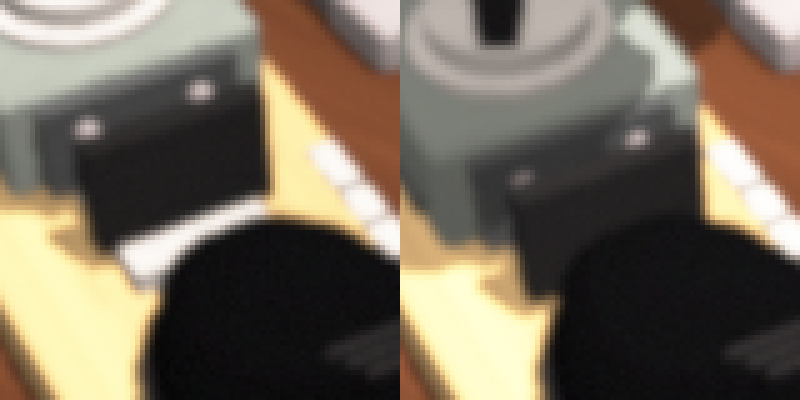

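The two crops, start on the left and now on the right, show the gap at the tip closed: the pale strip at (200,235) in the left crop is gone. The pad stands at the toe with the shoe unmoved, so I'll let go and rise.

move_arm:
  deltas:
    - [[0,0,0,0,0,0],[0,0,0,0,0,0],[0,0,0,0,0,0],[0,0,0,0,0,0],[0,0,0,0,0,0]]
  gripper: 0.5

```text
t: 7.75
position: [0.5465, -0.2058, 0.0941]
tool_rot: [-0.0, -0.362, 0.932, 0.0]
contact_force: [0.1, -0.9, 0.3]
gripper_width: 0.0427
grasp_force: 0.0
```

move_arm:
  deltas:
    - [[0,0,-10,0,0,0],[0,0,-30,0,0,0],[0,0,-40,0,0,0],[0,0,-40,0,0,0],[0,0,-30,0,0,0]]

```text
t: 8.25
position: [0.5469, -0.2062, 0.2482]
tool_rot: [0.001, -0.363, 0.932, -0.001]
contact_force: [0.3, -0.6, -0.3]
gripper_width: 0.0429
grasp_force: 0.0
```

move_arm:
  deltas:
    - [[0,0,0,0,0,0],[0,0,0,0,0,0]]

```text
t: 8.45
position: [0.5469, -0.2057, 0.2454]
tool_rot: [0.001, -0.362, 0.932, -0.0]
contact_force: [0.2, -0.2, -0.8]
gripper_width: 0.043
grasp_force: 0.0
```

```bash
python3 - <<'E'
from h import *
for cam in('scene','side','wrist'):
    c=places(cam,['toe_pad','shoe','feed_knob'])
    print(ctrl.get_state()['t'])
p=cv2.projectPoints(np.array([[.575,-.127,.05]]),np.array(c['rvec'],float),np.array(c['tvec'],float),np.array(c['intrinsics']),np.array(c['dist']))[0].ravel().astype(int);print(p)
cv2.imwrite('pics/v.png',c['frame'][:,:,::-1])
E
```

```text
scene toe_pad 0.72 [ 0.5763 -0.121   0.0487]
scene shoe 0.9 [ 0.5743 -0.1243  0.0258]
scene feed_knob 0.71 [ 0.5459 -0.2038  0.0792]
8.65
side toe_pad 0.94 [ 0.5743 -0.1258  0.0499]
side shoe 0.4 [ 0.5493 -0.1978 -0.0011]
side feed_knob 0.65 [ 0.5458 -0.1997  0.074 ]
8.85
wrist toe_pad 0.6 [ 0.5761 -0.1282  0.0513]
wrist shoe 0.21 [ 0.5445 -0.205   0.0821]
wrist feed_knob 0.61 [ 0.5447 -0.2047  0.0811]
9.05
[287 228]
```

View pics/v.png

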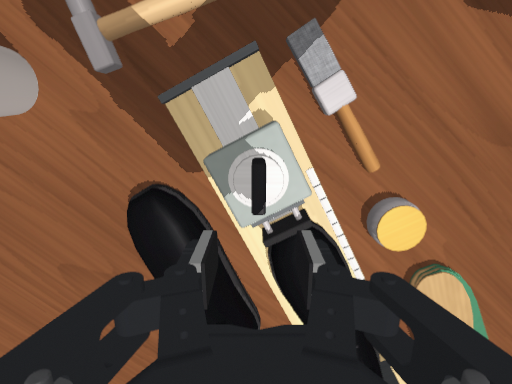

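The wrist view shows the pad at (285,229) right against the toe cap at (300,237), with no bed visible between them, and the knob released. I'll hand the job in.

```bash
python3 -c "
from station import ctrl
print(ctrl.sign_off())"
```

```text
the job is handed in; nothing more can be done
None
```

I turned the feed knob about 1.0 rad clockwise in one grasp, let go with the toe pad resting on the tip of the shoe as far as the cameras show, saw no shift of the shoe, and handed the job in at about 9 s; no verdict was returned.

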